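# Load the bedside radio's battery and snap its retaining cap down

## Task

Take the flat battery pack out of its charging cradle and slide it down into the slot in the top of the radio until it is fully home, then take the round snap cap and press it onto the stud next to the slot until it clicks and its brim sits flat on the seat. Keep pressing down firmly on the cap after the click and finish like that, still pressing: do not let go of it. Leave the mug, pencil, clip and hook rail alone.

Things in the scene. Friction and masses are not known exactly. Their poses are not given: they have to be found in the camera images.
- radio: portable radio in a wooden housing, a block 100 (x) x 190 (y) x 58 (z) mm standing on the desk, immovable; grille and dial on its front (-x) face. Origin: centre of its underside. In its top are the battery slot (at y = +25 mm) and the steel stud (at y = -37 mm), 62 mm apart centre to centre.
- slot (a point): centre of the mouth of the battery slot, level with the radio's top (58 mm above the desk); axes parallel to the radio's: slot long along y, narrow along x, going straight down. Slot 15.6 x 73.2 mm and 46.5 mm deep to its floor, with a 4 mm wide 45 degree bevel around its mouth. The pack fits either way round.
- seat: round steel seat disc, 40 mm in diameter, around the foot of the stud; origin on the stud axis at the disc's top face, 60 mm above the desk; fixed to the radio, axes parallel to the radio's. The upright stud rises 24 mm from it, 20 mm in diameter, tapering to 12 mm over its top 6 mm.
- stud_tip (a point): centre of the stud's top, 24 mm above the seat. Three sprung balls bulge 4 mm out of the stud's side; the cap meets them with its underside about 17 mm above the seat. Their resistance rises to about 9 N (up to 12 N), fades to nothing at 11 mm, and below 7 mm they click out above the lip and draw the cap down; it must then bear on the hard seat.
- pack: flat battery pack, grey plastic, about 120 g: slab 14 (x) x 70 (y) x 45 (z) mm with a grip tab 14 x 28 x 28 mm standing up from the middle of its top edge, 73 mm high in all; same after a half turn. Starts upright in the cradle. Origin: centre of its underside. Fully home: underside 46.5 mm below the slot's mouth, shoulders 1.5 mm below the radio's top. Grip the tab across x.
- cap: round snap cap, white plastic, 40 g, 34 mm high: knob 39 mm in diameter on a brim 60 mm in diameter, 4 mm thick; stands on the desk brim down. Origin: centre of its underside. Hollow below: 22.4 mm hole in the brim, wider inside, 26 mm deep. Clicked on, its underside lies on the seat. Grip the knob by its sides; over the radio keep the fingers to either side along the radio's x, clear of the pack's tab.
- cradle: black plastic charging cradle, open box 34 (x) x 90 (y) x 30 (z) mm, fixed to the desk; pocket 18 x 74 mm, its floor 8 mm above the desk, on which the pack stands. Origin: centre of its underside; the pack's axes are parallel to the cradle's at the start.
- mug: white ceramic mug, 80 mm across, 90 mm high, bystander beyond the radio; origin: centre of its underside
- pencil: wooden pencil 168 mm long, 7 mm thick, bystander lying between the robot and the radio, roughly along y; origin: middle of its underside
- clip: teal plastic bag clip 75 x 14 x 14 mm, bystander lying at the far left; origin: middle of its underside
- hook_rail: black plastic hook rail on a stand, 260 mm long, 145 mm high, with a steel bottle opener hanging on it; fixed bystander at the far right; origin: centre of its underside
Not all that is in view belongs to the job. There is more than one size of the radio; the job needs the smaller.

How it is judged:
By the outcome, as a careful person would: the job done as asked, in the order asked, and still so for the second after the job is handed in, while the arm keeps its last pose, push and grip.
It also fails if it takes over 64 s, if anything falls off the work surface, if the arm or the gripper's body presses on something with over 40 N, if the wrist force passes 120 N, or if a joint passes its speed limit or range.

## Robot

A 7-joint arm with a two-finger parallel gripper is mounted at the origin on the work surface. World frame = base frame: x ahead of the robot, y to its left, z up, the work surface at z = 0. Lengths are in m, angles in rad, forces in N, time in s.
With the tool pointing down it reaches from about 0.35 to 0.9 m from the base axis. Payload 8.1 kg.
Tool frame: the origin (TCP) lies at the very end of the fingers, on their centre line; the grasp point (between the pads) lies 19 mm behind it (grip_point_offset is the distance from the TCP to the grasp point, in m); z points along the fingers, x is the direction in which the jaws open and shut, and the axes are right-handed (so a half turn about z gives the same grasp; the last joint's range is limited). The gripper opens to 92 mm and grips with 3 to 60 N. Pads are 19 mm wide; open, the fingers measure 130 mm over their backs; the gripper's body (75 mm by 190 mm) begins 47 mm behind the grasp point.
Start: joints at [1.162, 0.434, 0.025, 1.573, -0.012, 1.134, -0.075], TCP at [0.188, -0.596, 0.227] pointing down, gripper open.
Joint ranges: [-2.62, 2.62], [-0.44, 2.09], [-1.27, 1.32], [0.08, 2.57], [-1.32, 4.46], [0.12, 2], [-2.74, 2.74]. Speed limits (rad/s): [2.22, 2.22, 3.01, 3.01, 3.14, 3.14, 3.14].

## Interface

Orientations are given as a rotation vector (axis times angle).
In Python, from cell import observe, get_image, camera_model, sign_off, grip_point_offset gives the robot as it stands.
- The arm moves only by the tool play_rows, never from a script. Its argument "rows" is a list of rows, each a list of 7 numbers: the shift along the tool's x, y, z as a fraction of full scale, then the turn, a rotation vector about the tool's x, y, z as a fraction of full scale, then the closure, from -1 (fully open) to 1 (shut). A call has 1 to 5 rows; each row shifts and turns the pose as measured when the row begins, along the tool's axes as they then stand; what a row does not reach is not made up. Full scale, the value 1, is 0.15 m for a shift and 0.5 rad for a turn. A row lasts 1/10 s, in which the tool goes at most 50 mm and 8.59 degrees, less where a joint would pass 70% of its speed; a pose out of reach is approached as far as the arm can. A call with a number of a shift or a turn outside -1 to 1 is refused whole. A call with a gripper value outside its range is refused whole. The fingers move at their own pace and stop on an object; "force" is the grip in N (left out, the last holds). Time passes only in rows, so rows that do not move let the fingers close. It gives the time, the measured TCP pose, the force and the opening at its end, in the units of the state.
- observe(): the state, without advancing time (a new reading comes with each control period).
- get_image(name): name is "scene" or "top" or "wrist"; returns the picture (420x560x3 uint8, blue, green, red); there is no depth.
- camera_model(name): a dict with "K" (3x3 intrinsics, pixels), "dist" ([k1, k2, p1, p2, k3] as OpenCV has them; the pictures are not rectified), "R" (3x3) and "t" (3): a world point X has camera coordinates R X + t. Camera axes: x right, y down, z forward; pixel columns grow to the right and rows downward; lengths in m; the calibration is good to about 2 mm. A picture is of the moment at which its call begins: read the wrist's pose just before it. camera_model takes no time and is no camera call; for the wrist camera it gives the pose at the moment of the call.
- sign_off(): hands the job in, once; it reports no verdict.
The state is a dict: "clock": time; "joints": joint angles; "dq": joint speeds; "joint_efforts": joint torques, N m; "position": TCP position; "ee_rot": TCP orientation; "force": force on the tool from outside, world axes, zero at the start; "ft_torque": the same for the moment, N m; "width": opening from 0.0 (shut) to 1.0 (fully open).
Only numpy, scipy, OpenCV 4.12 (cv2) and the standard library are available. Lean on these libraries where they do the work, as an engineer would, in place of code of your own. Each camera call takes 0.05 s, during which the arm holds its last target.

## Working session

There is one attempt and no reset: what is moved stays moved. The work goes in short steps, Python scripts to look and compute and a tool call to move; the robot and the scene stay as the last step left them, time stands still between calls to the robot, and variables do not carry over. Pictures are saved under pics/ and viewed, and the job is handed in when it is done.

Besides the shell and the picture viewer there is one more tool, called as name(argument=value, ...), one argument or row to a line, values as JSON. play_rows: Moves the arm, as the interface text tells. Its arguments: {"type":"object","properties":{"rows":{"type":"array","items":{"type":"array","items":{"type":"number"}}},"force":{"type":"number"}},"required":["rows"]}

```bash
ls; mkdir -p pics
python3 - <<'E'
from cell import *
import cv2
s=observe();print({k:(v if not hasattr(v,'__len__') else [round(float(x),4) for x in v]) for k,v in s.items()});print(grip_point_offset)
for n in ["scene","top"]:
    cv2.imwrite(f"pics/{n}0.png",get_image(n)); m=camera_model(n);print(n,m)
E
```

```text
pics
{'clock': 0.0, 'joints': [1.1624, 0.4352, 0.025, 1.5741, -0.0116, 1.134, -0.0751], 'dq': [-0.0003, -0.0006, 0.0008, -0.0014, 0.0022, -0.0018, -0.0002], 'joint_efforts': [-0.0002, -66.7848, 0.9852, -31.4466, -0.0604, 0.0426, 0.0002], 'position': [0.1879, -0.5956, 0.226], 'ee_rot': [-2.5331, 1.8569, 0.0021], 'force': [0.174, 0.0844, 0.4984], 'ft_torque': [-0.0219, -0.0175, 0.0136], 'width': 0.9998622260874411}
0.0188
scene {'K': array([[475.41920336,   0.        , 275.54356775],
       [  0.        , 475.41920336, 212.69464972],
       [  0.        ,   0.        ,   1.        ]]), 'dist': array([-0.04448471,  0.        ,  0.        ,  0.        ,  0.        ]), 'R': array([[-0.40047305,  0.91630757, -0.00133139],
       [ 0.64318653,  0.28006978, -0.71265139],
       [-0.65263498, -0.286254  , -0.70151709]]), 't': array([ 0.19121741, -0.29392716,  1.44001183])}
top {'K': array([[493.37426943,   0.        , 281.41197657],
       [  0.        , 493.37426943, 215.13342413],
       [  0.        ,   0.        ,   1.        ]]), 'dist': array([-0.15281752,  0.        ,  0.        ,  0.        ,  0.        ]), 'R': array([[ 0.01292037, -0.99978502,  0.01621643],
       [-0.98870284, -0.01519581, -0.14911667],
       [ 0.14933103, -0.01410659, -0.98868663]]), 't': array([-0.00613453,  0.55029824,  1.17560396])}
```

View pics/scene0.png

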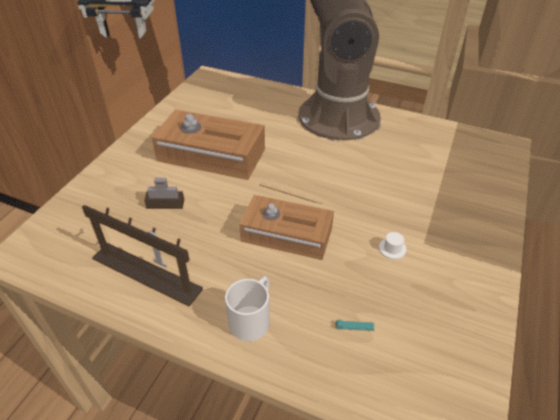

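View pics/top0.png

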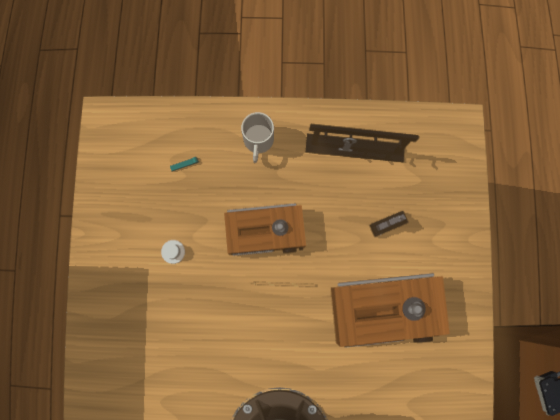

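The two radios are at top-view (265,230) and (390,312). The left one is about 79 px wide, roughly 190 mm, so it is the smaller one. I'll confirm that in an enlarged crop.

```bash
cat > h.py <<'E'
import numpy as np, cv2
from cell import *
def ray(n,uv,m=None):
    m=m or camera_model(n)
    p=cv2.undistortPoints(np.array(uv,float).reshape(-1,1,2),m['K'],m['dist']).reshape(-1,2)
    d=np.c_[p,np.ones(len(p))]@m['R']
    return -m['R'].T@m['t'],d
def pl(n,uv,z,m=None):
    c,d=ray(n,uv,m); return c+d*((z-c[2])/d[:,2:3])
def proj(n,X,m=None):
    m=m or camera_model(n)
    return cv2.projectPoints(np.array(X,float).reshape(-1,1,3),cv2.Rodrigues(m['R'])[0],m['t'],m['K'],m['dist'])[0].reshape(-1,2)
E
python3 - <<'E'
from h import *
i=cv2.imread("pics/top0.png")
a=cv2.resize(i[195:265,215:315],None,fx=5,fy=5,interpolation=cv2.INTER_CUBIC)
b=cv2.resize(i[205:245,360:415],None,fx=5,fy=5,interpolation=cv2.INTER_CUBIC)
c=cv2.resize(i[230:275,150:200],None,fx=5,fy=5,interpolation=cv2.INTER_CUBIC)
o=np.zeros((590,530,3),np.uint8);o[:350,:500]=a;o[355:555,:275]=b;o[355:580,280:530]=c
cv2.imwrite("pics/crop0.png",o)
print(pl("top",[[226,212],[303,206],[306,246],[230,254],[255,231],[281,227]],.058))
print(pl("top",[[389,222]],.03),pl("top",[[173,251]],.02))
E
```

```text
[[ 0.55345099  0.1369079   0.058     ]
 [ 0.57117132 -0.05053704  0.058     ]
 [ 0.47337749 -0.05844261  0.058     ]
 [ 0.45134893  0.12435735  0.058     ]
 [ 0.50800081  0.06529771  0.058     ]
 [ 0.51871034  0.002507    0.058     ]]
[[ 0.53874988 -0.26900887  0.03      ]] [[0.45891399 0.27062549 0.02      ]]
```

View pics/crop0.png

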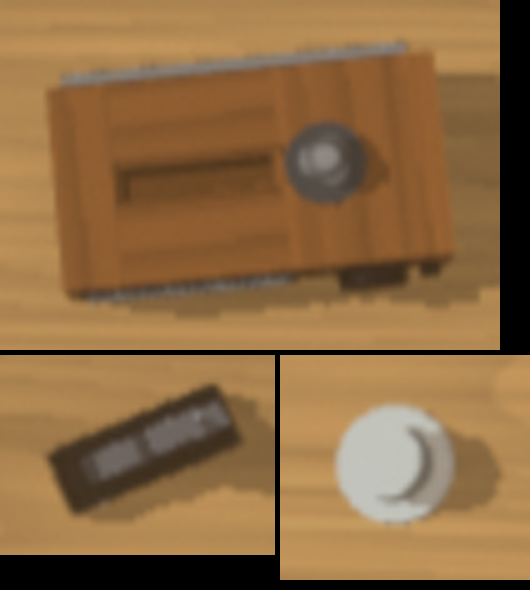

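Enlarged, the left radio (corners about (225,213), (301,205), (306,247), (229,255)) measures about 188 x 100 mm. It has the slot on its left (about (254,231)) and the stud on its right (about (280,227)), so it is the one for this job. The cradle with the pack is at about (389,222) and the cap is at (173,251).

```bash
cat >> h.py <<'E'
from scipy.spatial.transform import Rotation as Ro
def plan(pos,yaw=None,tilt=True,smax=.045,tmax=.14,n=30,s=None):
    """yaw: world angle of tool x (rad), tool pointing down"""
    s=s or observe(); p=np.array(s['position'],float); R=Ro.from_rotvec(s['ee_rot'])
    if yaw is None:
        x=R.as_matrix()[:,0]; yaw=np.arctan2(x[1],x[0])
    G=Ro.from_matrix(np.array([[np.cos(yaw),np.sin(yaw),0],[np.sin(yaw),-np.cos(yaw),0],[0,0,-1]]))
    for k in range(n):
        d=R.inv().apply(np.array(pos)-p); w=(R.inv()*G).as_rotvec()
        L=np.linalg.norm(d); A=np.linalg.norm(w)
        if L<3e-4 and A<2e-3: break
        d*=min(1,smax/max(L,1e-9)); w*=min(1,tmax/max(A,1e-9))
        print([round(float(v),3) for v in np.r_[d/.15,w/.5]])
        p=p+R.apply(d); R=R*Ro.from_rotvec(w)
def st():
    s=observe(); R=Ro.from_rotvec(s['ee_rot']).as_matrix()
    print('t',round(s['clock'],2),'p',np.round(s['position'],4),'yaw',round(float(np.degrees(np.arctan2(R[1,0],R[0,0]))),2),'z',np.round(R[:,2],4),'F',np.round(s['force'],2),'M',np.round(s['ft_torque'],2),'w',round(float(s['width']),3),'q',np.round(s['joints'],2))
    return s
E
python3 - <<'E'
from h import *
def c(o,l,z):
    return pl("top",[[x/5+o[0],y/5+o[1]] for x,y in l],z)
r=c((215,195),[(48,90),(432,52),(455,262),(70,298)],.058); print(r,r.mean(0))
k=c((360,205),[(50,105),(215,30),(240,83),(78,160)],.03); print(k,k.mean(0))
print(c((215,195),[(326,163)],.06), c((150,230),[(395-280,463-355)],.004))
m=camera_model("wrist");s=observe();R=Ro.from_rotvec(s['ee_rot']).as_matrix()
C=-m['R'].T@m['t'];print('cam in tool',R.T@(C-s['position']),'axes',(m['R']@R).round(3))
plan([.50,-.24,.22],np.radians(24.4))
E
```

```text
[[ 0.55093558  0.14024949  0.058     ]
 [ 0.57259513 -0.04661572  0.058     ]
 [ 0.46998889 -0.05846448  0.058     ]
 [ 0.44986392  0.1267295   0.058     ]] [0.51084588 0.0404747  0.058     ]
[[ 0.52795766 -0.2204685   0.03      ]
 [ 0.56732375 -0.30564274  0.03      ]
 [ 0.54045694 -0.31789978  0.03      ]
 [ 0.50046721 -0.23429408  0.03      ]] [ 0.53405139 -0.26957627  0.03      ]
[[0.51696558 0.00445073 0.06      ]] [[0.4585757  0.27385402 0.004     ]]
cam in tool [-0.00051082 -0.06414868 -0.15680627] axes [[ 1.    -0.001 -0.   ]
 [ 0.     0.97  -0.245]
 [ 0.001  0.245  0.97 ]]
[-0.155, -0.257, 0.004, -0.0, 0.0, -0.28]
[-0.118, -0.276, 0.004, -0.0, 0.0, -0.28]
[-0.079, -0.29, 0.004, -0.0, 0.0, -0.28]
[-0.037, -0.298, 0.004, -0.0, 0.0, -0.28]
[0.005, -0.3, 0.004, -0.0, 0.0, -0.28]
[0.046, -0.296, 0.004, -0.0, 0.0, -0.28]
[0.087, -0.287, 0.004, -0.0, 0.0, -0.28]
[0.126, -0.272, 0.004, -0.0, 0.0, -0.28]
[0.163, -0.252, 0.004, -0.0, 0.0, -0.28]
[0.197, -0.226, 0.004, -0.0, 0.0, -0.28]
[0.116, -0.101, 0.002, -0.0, 0.0, -0.28]
[0.0, 0.0, 0.0, -0.0, 0.0, -0.28]
[0.0, 0.0, 0.0, -0.0, 0.0, -0.022]
```

play_rows(
  rows=[
    [-0.155,-0.257,0,0,0,-0.28,-1],
    [-0.118,-0.276,0,0,0,-0.28,-1],
    [-0.08,-0.29,0,0,0,-0.28,-1],
    [-0.037,-0.298,0,0,0,-0.28,-1],
    [0.005,-0.3,0,0,0,-0.28,-1],
  ],
  force=20,
)

```text
clock: 0.6
position: [0.333, -0.4253, 0.223]
ee_rot: [3.021, -0.86, -0.01]
force: [0.9, -0.7, -0.2]
width: 1.001
```

play_rows(
  rows=[
    [0.046,-0.296,0,0,0,-0.28,-1],
    [0.087,-0.287,0,0,0,-0.28,-1],
    [0.126,-0.272,0,0,0,-0.28,-1],
    [0.163,-0.252,0,0,0,-0.28,-1],
    [0.197,-0.226,0,0,0,-0.28,-1],
  ],
)

```text
clock: 1.1
position: [0.481, -0.2449, 0.2215]
ee_rot: [-3.128, -0.273, 0.012]
force: [1.8, 1.2, 0.5]
width: 1.001
```

Run:
```python
from h import *
st();plan([.50,-.23,.22],np.radians(24.4))
```

```text
t 1.1 p [ 0.481  -0.2449  0.2215] yaw 9.98 z [-0.0077  0.001  -1.    ] F [1.8  1.22 0.52] M [-0.06 -0.19 -0.02] w 1.001 q [ 0.7   0.35 -0.44  1.75  0.16  1.09  0.39]
[0.142, -0.076, 0.009, -0.004, 0.008, -0.28]
[0.0, 0.0, 0.0, -0.003, 0.006, -0.224]
```

play_rows(
  rows=[
    [0.142,-0.076,0.01,-0.004,0.008,-0.28,-1],
    [0,0,0,-0.003,0.006,-0.22,-1],
    [0,0,0,0,0,0,-1],
  ],
)

```text
clock: 1.4
position: [0.5047, -0.2205, 0.2194]
ee_rot: [-3.059, -0.7, -0.004]
force: [-0.8, -0.3, -1.2]
width: 1.0
```

Run:
```python
from h import *
st();m=camera_model("wrist");np.savez("w1.npz",**m)
cv2.imwrite("pics/w1.png",get_image("wrist"))
```

```text
t 1.4 p [ 0.5047 -0.2205  0.2194] yaw 25.78 z [ 0.0014  0.004  -1.    ] F [-0.75 -0.27 -1.17] M [-0.07 -0.09  0.  ] w 1.0 q [ 0.69  0.37 -0.5   1.73  0.19  1.09  0.58]
```

View pics/w1.png

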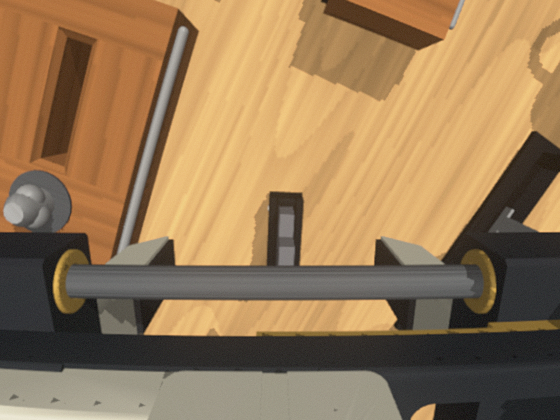

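The wrist view shows the cradle with the pack, (270..302, 193..265), partly hidden by the gripper rod. I'll back off along the tool's y for a clear view.

play_rows(
  rows=[
    [0,0.3,0,0,0,0.04,-1],
    [0,0.3,0,0,0,0,-1],
    [0,0,0,0,0,0,-1],
  ],
)

```text
clock: 1.75
position: [0.5414, -0.3056, 0.2187]
ee_rot: [-3.071, -0.644, 0.0]
force: [0.0, -0.3, -0.2]
width: 1.004
```

Run:
```python
from h import *
st();m=camera_model("wrist");np.savez("w2.npz",**m)
i=get_image("wrist");cv2.imwrite("pics/w2.png",i)
```

```text
t 1.75 p [ 0.5414 -0.3056  0.2187] yaw 23.7 z [-9.0e-04  3.1e-03 -1.0e+00] F [ 0.04 -0.34 -0.24] M [-0.01 -0.17  0.01] w 1.004 q [ 0.73  0.48 -0.45  1.56  0.22  1.15  0.65]
```

View pics/w2.png

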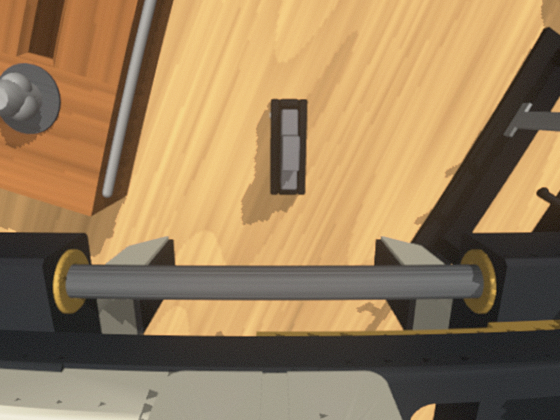

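Run:
```python
from h import *
i=cv2.imread("pics/w2.png");cv2.imwrite("pics/w2c.png",cv2.resize(i[90:205,240:340],None,fx=5,fy=5,interpolation=cv2.INTER_CUBIC))
```

```text
(no output)
```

View pics/w2c.png

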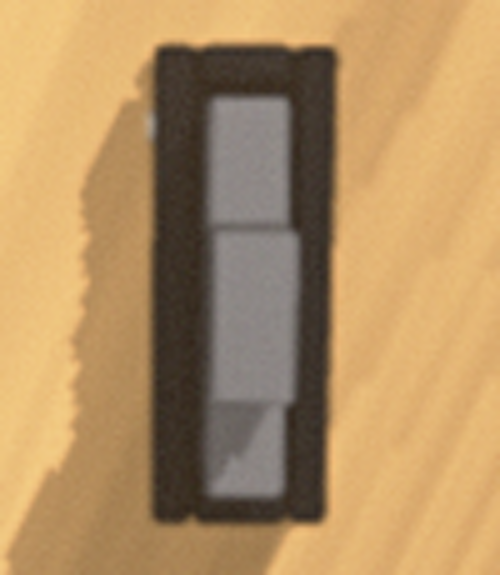

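The pack tab is at crop (212..298, 232..402), which is full-image (242..300)/5+240; the cradle outline is (153..335, 48..522) in the crop.

Run:
```python
from h import *
m=dict(np.load("w2.npz"))
f=lambda l,z:pl("wrist",[[x/5+240,y/5+90] for x,y in l],z,m)
for l,z in [([(214,232),(300,232),(295,403),(212,402)],.081),([(157,48),(335,48),(323,522),(153,520)],.03),([(208,97),(290,97),(284,496),(205,494)],.053)]:
    P=f(l,z);print(P.mean(0).round(4));a=P[0]+P[1]-P[2]-P[3];print(np.degrees(np.arctan2(-a[0],a[1])),np.linalg.norm(P[0]-P[3]),np.linalg.norm(P[0]-P[1]))
```

```text
[ 0.5389 -0.2695  0.081 ]
23.125592936754988 0.027032785839700108 0.013555715729490976
[ 0.5388 -0.2699  0.03  ]
23.233434147319674 0.08754982614890255 0.032260787370112246
[ 0.5386 -0.2696  0.053 ]
23.59096257991476 0.06887285334001103 0.013942907527589735
```

Run:
```python
from h import *
print(pl("top",[(306,155),(404,161)],0),pl("top",[(306,155),(404,161)],.03));st()
plan([.5388,-.2697,.11],np.radians(23.3))
```

```text
[[ 0.71615841 -0.06102603  0.        ]
 [ 0.70583352 -0.32022484  0.        ]] [[ 0.70778005 -0.05910138  0.03      ]
 [ 0.69770406 -0.31205172  0.03      ]]
t 1.8 p [ 0.5409 -0.3027  0.2187] yaw 23.8 z [-0.0015  0.0049 -1.    ] F [ 0.57  0.06 -0.18] M [ 0.04 -0.13  0.02] w 0.998 q [ 0.73  0.48 -0.46  1.56  0.22  1.15  0.65]
[0.03, -0.081, 0.287, -0.01, -0.001, 0.017]
[0.029, -0.082, 0.287, -0.0, 0.0, -0.0]
[0.015, -0.043, 0.151, 0.0, 0.0, -0.0]
```

play_rows(
  rows=[
    [0.03,-0.081,0.287,-0.01,0,0.017,-1],
    [0.029,-0.082,0.287,0,0,0,-1],
    [0.015,-0.043,0.15,0,0,0,-1],
    [0,0,0,0,0,0,-1],
  ],
)

```text
clock: 2.2
position: [0.5372, -0.2702, 0.1082]
ee_rot: [3.081, 0.61, 0.003]
force: [-0.2, 0.2, 0.5]
width: 0.999
```

Run:
```python
from h import *
st();plan([.5388,-.2697,.058],np.radians(23.3))
```

```text
t 2.2 p [ 0.5372 -0.2702  0.1082] yaw 22.39 z [ 0.0022 -0.001  -1.    ] F [-0.2   0.21  0.51] M [-0.03 -0.14  0.  ] w 0.999 q [ 0.67  0.56 -0.43  1.74  0.28  0.9   0.52]
[0.009, 0.0, 0.3, 0.003, -0.003, -0.032]
[0.001, 0.0, 0.035, -0.0, 0.0, 0.0]
```

play_rows(
  rows=[
    [0.009,0,0.2,0.003,-0.003,-0.03,-1],
    [0.001,0,0.13,0,0,0,-1],
    [0,0,0,0,0,0,-1],
  ],
)

```text
clock: 2.5
position: [0.5392, -0.2709, 0.0612]
ee_rot: [3.076, 0.624, 0.003]
force: [-0.1, 0.0, -0.3]
width: 0.999
```

Run:
```python
from h import *
st();plan([.5388,-.2697,.058],np.radians(23.3))
```

```text
t 2.5 p [ 0.5392 -0.2709  0.0612] yaw 22.93 z [ 0.0025 -0.0023 -1.    ] F [-0.13  0.05 -0.28] M [ 0.03 -0.03 -0.03] w 0.999 q [ 0.66  0.61 -0.41  1.77  0.32  0.82  0.49]
[0.0, -0.009, 0.021, 0.006, -0.003, -0.013]
```

play_rows(
  rows=[
    [0,-0.008,0.02,0.006,-0.003,-0.013,-1],
    [0,0,0,0,0,0,1],
    [0,0,0,0,0,0,1],
    [0,0,0,0,0,0,1],
    [0,0,0,0,0,0,1],
  ],
  force=25,
)

```text
clock: 3.0
position: [0.5413, -0.2718, 0.0642]
ee_rot: [3.073, 0.628, 0.008]
force: [0.3, -0.6, -0.9]
width: 0.702
```

play_rows(
  rows=[
    [0,0,0,0,0,0,1],
    [0,0,0,0,0,0,1],
    [0,0,0,0,0,0,1],
  ],
)

```text
clock: 3.3
position: [0.5416, -0.2719, 0.0649]
ee_rot: [3.073, 0.628, 0.009]
force: [0.6, 0.0, 0.4]
width: 0.438
```

Run:
```python
from h import *
st()
```

```text
t 3.3 p [ 0.5416 -0.2719  0.0649] yaw 23.1 z [ 0.007 -0.004 -1.   ] F [0.58 0.02 0.41] M [ 0.06 -0.12  0.01] w 0.438 q [ 0.66  0.61 -0.41  1.77  0.32  0.82  0.5 ]
```

Run:
```python
from h import *
plan([.5388,-.2697,.058],np.radians(23.3))
```

```text
[-0.011, -0.021, 0.046, 0.013, -0.01, -0.007]
```

play_rows(
  rows=[
    [-0.012,-0.021,0.046,0.013,-0.01,-0.007,1],
    [0,0,0.005,0,0,0,1],
    [0,0,0.005,0,0,0,1],
  ],
)

```text
clock: 3.6
position: [0.5383, -0.2695, 0.0556]
ee_rot: [-3.076, -0.635, 0.002]
force: [1.2, -0.2, 0.7]
width: 0.179
```

Run:
```python
from h import *
st();plan([.5388,-.2697,.058],np.radians(23.3))
```

```text
t 3.6 p [ 0.5383 -0.2695  0.0556] yaw 23.32 z [-1.2e-03  5.0e-04 -1.0e+00] F [ 1.23 -0.2   0.72] M [ 0.07 -0.33 -0.01] w 0.179 q [ 0.65  0.62 -0.41  1.78  0.32  0.81  0.5 ]
[0.002, 0.003, -0.016, -0.002, 0.002, 0.001]
```

play_rows(
  rows=[
    [0,0,-0.016,0,0,0,1],
    [0,0,0,0,0,0,1],
    [0,0,0,0,0,0,1],
  ],
)

```text
clock: 3.9
position: [0.5377, -0.2692, 0.0574]
ee_rot: [-3.075, -0.635, 0.004]
force: [-0.1, -0.0, -1.5]
width: 0.153
```

Run:
```python
from h import *
st();plan([.5388,-.2697,.058],np.radians(23.3))
```

```text
t 3.9 p [ 0.5377 -0.2692  0.0574] yaw 23.33 z [-0.0027  0.0012 -1.    ] F [-0.12 -0.04 -1.51] M [ 0.02 -0.22 -0.01] w 0.153 q [ 0.66  0.62 -0.41  1.78  0.32  0.81  0.5 ]
[0.005, 0.006, -0.004, -0.004, 0.004, 0.001]
```

The tab is gripped (opening 14.1 mm). I'll lift it straight out.

play_rows(
  rows=[
    [0.004,0,-0.1,0,0,0,1],
    [0,0,-0.15,0,0,0,1],
    [0,0,-0.2,0,0,0,1],
    [0,0,-0.25,0,0,0,1],
    [0,0,-0.1,0,0,0,1],
  ],
)

```text
clock: 4.4
position: [0.5374, -0.2678, 0.1832]
ee_rot: [-3.071, -0.636, 0.008]
force: [-0.4, 0.2, -1.6]
width: 0.152
```

Run:
```python
from h import *
st()
r=np.radians(6.4);print('go');plan([.42,-.03,.22],r)
cv2.imwrite("pics/s1.png",get_image("scene")[100:300,100:380])
```

```text
t 4.4 p [ 0.5374 -0.2678  0.1832] yaw 23.41 z [-0.0062  0.0038 -1.    ] F [-0.37  0.22 -1.61] M [-0.07 -0.19  0.  ] w 0.152 q [ 0.69  0.48 -0.46  1.65  0.24  1.07  0.57]
go
[-0.015, -0.297, -0.039, -0.005, 0.005, 0.28]
[-0.056, -0.292, -0.04, -0.005, 0.005, 0.28]
[-0.096, -0.281, -0.041, -0.001, 0.001, 0.034]
[-0.101, -0.279, -0.041, 0.0, 0.0, 0.0]
[-0.101, -0.279, -0.041, -0.0, 0.0, -0.0]
[-0.096, -0.266, -0.039, -0.0, 0.0, -0.0]
```

View pics/s1.png

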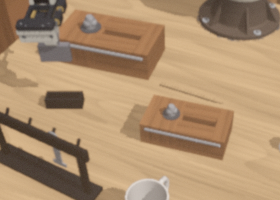

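The pack is out of the cradle. Next I'll go to a spot where the wrist camera sees the stud and slot.

Run:
```python
from h import *
plan([.52,-.06,.23],np.radians(6.2))
```

```text
[0.093, -0.278, -0.063, -0.004, 0.003, 0.28]
[0.053, -0.288, -0.063, -0.004, 0.003, 0.28]
[0.012, -0.293, -0.064, -0.001, 0.0, 0.041]
[0.006, -0.293, -0.064, 0.0, -0.0, -0.0]
[0.005, -0.22, -0.048, 0.0, 0.0, -0.0]
```

play_rows(
  rows=[
    [0.093,-0.278,-0.063,-0.004,0.003,0.28,1],
    [0.053,-0.288,-0.063,-0.004,0.003,0.28,1],
    [0.012,-0.293,-0.064,0,0,0.04,1],
    [0.006,-0.293,-0.064,0,0,0,1],
    [0.005,-0.22,-0.048,0,0,0,1],
  ],
)

```text
clock: 4.95
position: [0.5198, -0.0603, 0.2334]
ee_rot: [3.135, 0.134, 0.002]
force: [0.6, -0.1, -1.1]
width: 0.148
```

play_rows(
  rows=[
    [0,0,0,0,0,0,1],
    [0,0,0,0,0,0,1],
  ],
)

```text
clock: 5.15
position: [0.5196, -0.0538, 0.2357]
ee_rot: [3.135, 0.148, 0.006]
force: [0.5, -0.6, -1.9]
width: 0.154
```

Run:
```python
from h import *
st();m=camera_model("wrist");np.savez("w3.npz",**m)
i=get_image("wrist");cv2.imwrite("pics/w3.png",i);st()
```

```text
t 5.15 p [ 0.5196 -0.0538  0.2357] yaw 5.42 z [ 0.0039 -0.0027 -1.    ] F [ 0.51 -0.63 -1.88] M [-0.03 -0.11  0.04] w 0.154 q [ 0.38  0.3  -0.48  1.78  0.16  1.09 -0.06]
t 5.2 p [ 0.5197 -0.0535  0.2358] yaw 5.42 z [ 0.0041 -0.002  -1.    ] F [ 0.12  1.6  -0.86] M [ 0.05 -0.11  0.03] w 0.152 q [ 0.38  0.3  -0.48  1.78  0.16  1.09 -0.06]
```

View pics/w3.png

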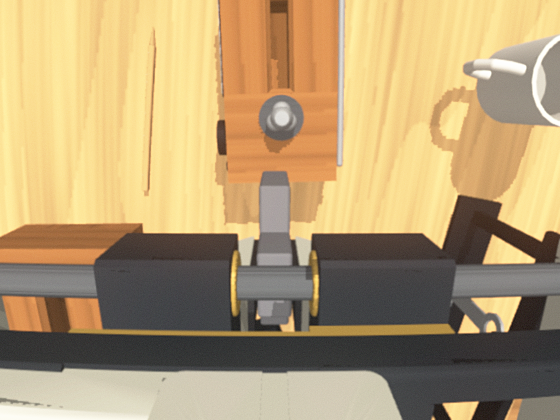

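The stud is at about (283,118), but the slot runs out of the picture at the top. I'll shift 45 mm more toward it.

play_rows(
  rows=[
    [0,-0.27,-0.05,0,0,-0.02,1],
    [0,0,0,0,0,0,1],
    [0,0,0,0,0,0,1],
  ],
)

```text
clock: 5.5
position: [0.5157, -0.0164, 0.2426]
ee_rot: [3.134, 0.155, 0.004]
force: [-0.2, -1.4, -1.6]
width: 0.151
```

Run:
```python
from h import *
st();m=camera_model("wrist");np.savez("w4.npz",**m)
i=get_image("wrist");cv2.imwrite("pics/w4.png",i);st()
cv2.imwrite("pics/w4c.png",cv2.resize(i[0:220,200:370],None,fx=4,fy=4,interpolation=cv2.INTER_CUBIC)[:600])
cv2.imwrite("pics/w4d.png",cv2.resize(i[150:250,230:330],None,fx=6,fy=6,interpolation=cv2.INTER_CUBIC)[:600])
```

```text
t 5.5 p [ 0.5157 -0.0164  0.2426] yaw 5.65 z [ 0.0025 -0.0032 -1.    ] F [-0.22 -1.35 -1.59] M [-0.08 -0.08  0.  ] w 0.151 q [ 0.32  0.29 -0.5   1.78  0.16  1.11 -0.13]
t 5.55 p [ 0.5158 -0.0154  0.2428] yaw 5.7 z [ 0.0029 -0.0021 -1.    ] F [-0.49  1.45 -0.98] M [ 0.09 -0.1   0.01] w 0.153 q [ 0.32  0.29 -0.5   1.78  0.16  1.11 -0.13]
```

View pics/w4c.png

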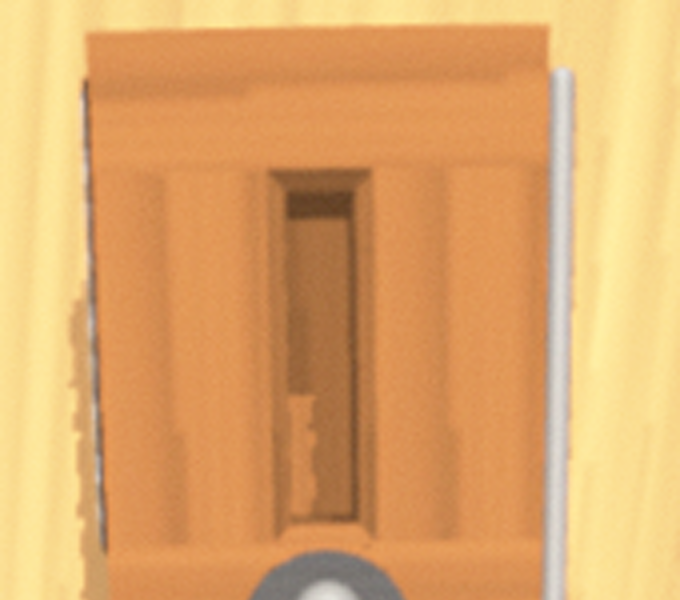

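View pics/w4d.png

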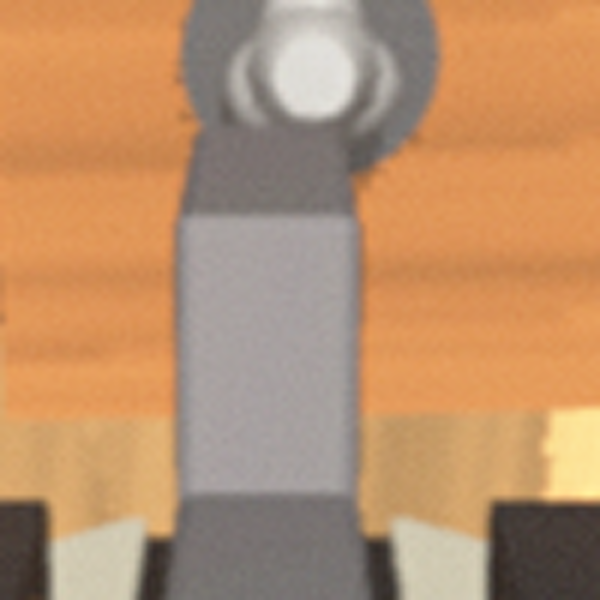

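Run:
```python
from h import *
m=dict(np.load("w4.npz"))
g=lambda l,s,o,z:pl("wrist",[[x/s+o[0],y/s+o[1]] for x,y in l],z,m)
for l,z in [([(265,170),(373,168),(377,543),(277,540)],.058),([(287,192),(356,192),(357,521),(291,522)],.054),([(88,34),(550,26)],.058)]:
    P=g(l,4,(200,0),z);print(P.round(4).tolist());
    if len(P)==4:
        a=P[0]+P[1]-P[2]-P[3];print(P.mean(0).round(4),np.degrees(np.arctan2(-a[0],a[1])),np.linalg.norm(a)/2,np.linalg.norm(P[0]-P[1]))
print('tip',g([(315,75)],6,(230,150),.084),'seat cx',g([(183,65),(439,65)],6,(230,150),.06))
P=g([(180,213),(357,213),(180,495),(357,495)],6,(230,150),.2382);print(P)
p=np.array([.5157,-.0164,.2426]);yaw=np.radians(5.65)
y=np.array([-np.sin(yaw),np.cos(yaw)]);x=np.array([y[1],-y[0]])
for q in P: print('pack rel',(q[:2]-p[:2])@x,(q[:2]-p[:2])@y)
a=P[1]-P[0];print(np.degrees(np.arctan2(a[1],a[0])))
```

```text
[[0.4955, 0.1064, 0.058], [0.5188, 0.1092, 0.058], [0.5286, 0.0287, 0.058], [0.5058, 0.0271, 0.058]]
[0.5122 0.0678 0.058 ] 7.151953612096743 0.08048300923025661 0.023466929255551536
[[0.5007, 0.1029, 0.054], [0.5158, 0.1045, 0.054], [0.5237, 0.033, 0.054], [0.5086, 0.0313, 0.054]]
[0.5122 0.0679 0.054 ] 6.326880725274175 0.07199862884412217 0.01520574138242098
[[0.4551, 0.1307, 0.058], [0.5535, 0.1423, 0.058]]
tip [[0.51947475 0.00674567 0.084     ]] seat cx [[0.50006814 0.00304378 0.06      ]
 [0.53917528 0.00693883 0.06      ]]
[[ 0.50474297  0.01636818  0.2382    ]
 [ 0.51777893  0.01765983  0.2382    ]
 [ 0.50670702 -0.00551594  0.2382    ]
 [ 0.52018039 -0.00418509  0.2382    ]]
pack rel -0.007677728309192038 0.03368771946091163
pack rel 0.005422072200086807 0.033689692474032314
pack rel -0.007877736431141048 0.011716550635925112
pack rel 0.005661193652306859 0.01171446888103245
5.6586295454502595
```

Slot is at (0.5122, 0.0678) with yaw about 6.6°; the stud tip is at (0.5195, 0.0067). I'll hover over the slot.

Run:
```python
from h import *
plan([.5126,.0688,.13],np.radians(6.6),smax=.04)
```

```text
[0.009, -0.16, 0.213, 0.005, -0.005, -0.032]
[0.012, -0.159, 0.214, -0.0, 0.0, -0.0]
[0.012, -0.159, 0.214, 0.0, 0.0, 0.0]
[0.006, -0.083, 0.111, -0.0, -0.0, 0.0]
```

play_rows(
  rows=[
    [0.012,-0.26,0.05,0.005,-0.005,-0.032,1],
    [0.015,-0.24,0.05,0,0,0,1],
    [0.012,-0.06,0.2,0,0,0,1],
    [0,0,0.2,0,0,0,1],
    [0,0,0.1,0,0,0,1],
  ],
)

```text
clock: 6.05
position: [0.5162, 0.0655, 0.1513]
ee_rot: [-3.137, -0.164, -0.008]
force: [-0.4, 0.3, -1.4]
width: 0.153
```

Run:
```python
from h import *
st();plan([.5126,.0688,.13],np.radians(6.6),smax=.04)
```

```text
t 6.05 p [0.5162 0.0655 0.1513] yaw 6.0 z [ 4.9e-03  4.0e-04 -1.0e+00] F [-0.44  0.29 -1.42] M [-0.07 -0.09  0.02] w 0.153 q [ 0.16  0.4  -0.51  1.89  0.24  0.91 -0.36]
[-0.022, -0.024, 0.142, 0.0, -0.01, -0.021]
```

play_rows(
  rows=[
    [-0.022,-0.024,0.142,0,-0.01,-0.021,1],
    [0,0,0,0,0,0,1],
    [0,0,0,0,0,0,1],
  ],
)

```text
clock: 6.35
position: [0.5118, 0.0654, 0.1267]
ee_rot: [3.136, 0.174, -0.008]
force: [0.2, 0.5, -0.4]
width: 0.147
```

Run:
```python
from h import *
st();m=camera_model("wrist");np.savez("w5.npz",**m)
plan([.5126,.0688,.115],np.radians(6.6),smax=.04)
i=get_image("wrist")
cv2.imwrite("pics/w5.png",cv2.resize(i[60:330,180:380],None,fx=2.2,fy=2.2,interpolation=cv2.INTER_CUBIC))
```

```text
t 6.35 p [0.5118 0.0654 0.1267] yaw 6.37 z [-0.0053 -0.0012 -1.    ] F [ 0.22  0.54 -0.38] M [-0.04 -0.16  0.02] w 0.147 q [ 0.15  0.43 -0.5   1.92  0.26  0.86 -0.38]
[0.008, -0.022, 0.078, 0.001, 0.011, -0.008]
```

View pics/w5.png

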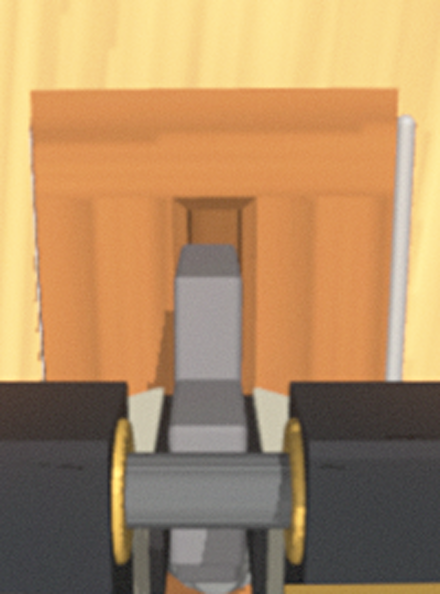

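The pack's lower edge (crop columns 181–236) is about 1.5 mm to the −x side of the slot (188–240), so I'll correct that while lowering.

Run:
```python
from h import *
plan([.5131,.069,.115],np.radians(6.6),smax=.04)
```

```text
[0.013, -0.024, 0.078, 0.002, 0.011, -0.009]
```

play_rows(
  rows=[
    [0.013,-0.024,0.078,0.002,0.011,-0.009,1],
    [0,0,0,0,0,0,1],
  ],
)

```text
clock: 6.6
position: [0.5148, 0.0686, 0.1159]
ee_rot: [-3.136, -0.178, -0.006]
force: [-0.0, -0.8, -1.8]
width: 0.153
```

Run:
```python
from h import *
st();plan([.5131,.069,.100],np.radians(6.6),smax=.04)
```

```text
t 6.6 p [0.5148 0.0686 0.1159] yaw 6.51 z [ 3.6e-03  6.0e-04 -1.0e+00] F [-0.03 -0.8  -1.77] M [-0.01 -0.09  0.01] w 0.153 q [ 0.14  0.44 -0.49  1.93  0.28  0.83 -0.39]
[-0.011, -0.004, 0.106, -0.0, -0.007, -0.003]
```

play_rows(
  rows=[
    [-0.011,-0.004,0.055,0,-0.007,-0.003,1],
    [0,0,0.05,0,0,0,1],
  ],
)

```text
clock: 6.8
position: [0.5143, 0.0692, 0.1008]
ee_rot: [-3.136, -0.18, -0.005]
force: [-10.2, -1.7, 34.0]
width: 0.151
```

Run:
```python
from h import *
st();plan([.5131,.069,.090],np.radians(6.6),smax=.04)
```

```text
t 6.8 p [0.5143 0.0692 0.1008] yaw 6.59 z [ 3.e-03  4.e-04 -1.e+00] F [-10.2   -1.67  33.97] M [-0.43  1.96  0.1 ] w 0.151 q [ 0.13  0.46 -0.49  1.95  0.29  0.8  -0.41]
[-0.008, 0.0, 0.072, -0.0, -0.006, -0.0]
```

Contact is on the +x bevel (Fx −10 N). I'll ease up and shift toward −x.

play_rows(
  rows=[
    [-0.012,0,-0.025,0,-0.006,0,1],
    [0,0,0,0,0,0,1],
  ],
)

```text
clock: 7.0
position: [0.5119, 0.069, 0.1037]
ee_rot: [3.136, 0.181, -0.002]
force: [0.2, 0.9, -1.3]
width: 0.145
```

Run:
```python
from h import *
st();plan([.5122,.0688,.090],np.radians(6.6),smax=.04)
```

```text
t 7.0 p [0.5119 0.069  0.1037] yaw 6.61 z [-1.4e-03 -2.0e-04 -1.0e+00] F [ 0.19  0.95 -1.32] M [-0.07 -0.12 -0.03] w 0.145 q [ 0.13  0.46 -0.49  1.95  0.29  0.81 -0.4 ]
[0.002, 0.002, 0.092, 0.0, 0.003, 0.0]
```

play_rows(
  rows=[
    [0.002,0.002,0.03,0,0.003,0,1],
    [0,0,0.03,0,0,0,1],
  ],
)

```text
clock: 7.2
position: [0.5127, 0.0688, 0.0948]
ee_rot: [-3.136, -0.181, -0.003]
force: [-0.5, 0.5, -2.0]
width: 0.153
```

Run:
```python
from h import *
st();plan([.5122,.0688,.085],np.radians(6.6),smax=.04)
```

```text
t 7.2 p [0.5127 0.0688 0.0948] yaw 6.6 z [ 1.6e-03  2.0e-04 -1.0e+00] F [-0.48  0.54 -2.03] M [-0.01 -0.13  0.02] w 0.153 q [ 0.13  0.47 -0.48  1.96  0.3   0.79 -0.41]
[-0.004, -0.0, 0.065, -0.0, -0.003, 0.0]
```

The pack is inside the slot and moving freely, so I'll keep lowering it.

play_rows(
  rows=[
    [-0.003,0,0.06,0,-0.003,0,1],
    [0,0,0.05,0,0,0,1],
    [0,0,0.05,0,0,0,1],
  ],
)

```text
clock: 7.5
position: [0.5125, 0.0687, 0.0688]
ee_rot: [-3.136, -0.18, -0.001]
force: [0.5, 1.0, -0.6]
width: 0.151
```

Run:
```python
from h import *
st();plan([.5122,.0688,.062],np.radians(6.6),smax=.04)
```

```text
t 7.5 p [0.5125 0.0687 0.0688] yaw 6.59 z [ 5.e-04  1.e-04 -1.e+00] F [ 0.51  0.98 -0.61] M [-0.03 -0.14 -0.01] w 0.151 q [ 0.11  0.5  -0.46  1.98  0.33  0.73 -0.44]
[-0.002, -0.001, 0.045, -0.0, -0.001, -0.0]
```

play_rows(
  rows=[
    [-0.002,0,0.03,0,0,0,1],
    [0,0,0.01,0,0,0,1],
  ],
)

```text
clock: 7.7
position: [0.5124, 0.0688, 0.0612]
ee_rot: [-3.136, -0.181, -0.0]
force: [0.7, 0.3, -2.0]
width: 0.149
```

Run:
```python
from h import *
st()
```

```text
t 7.7 p [0.5124 0.0688 0.0612] yaw 6.6 z [ 2.e-04  4.e-04 -1.e+00] F [ 0.73  0.33 -2.  ] M [-0.01 -0.24  0.  ] w 0.149 q [ 0.1   0.51 -0.46  1.98  0.34  0.72 -0.44]
```

play_rows(
  rows=[
    [0,0,0.01,0,0,0,1],
    [0,0,0.004,0,0,0,1],
  ],
)

```text
clock: 7.9
position: [0.5123, 0.0689, 0.0588]
ee_rot: [-3.136, -0.181, 0.0]
force: [1.4, 1.0, -1.5]
width: 0.15
```

Run:
```python
from h import *
st()
```

```text
t 7.9 p [0.5123 0.0689 0.0588] yaw 6.62 z [-0.e+00  5.e-04 -1.e+00] F [ 1.44  0.95 -1.54] M [ 0.01 -0.22 -0.  ] w 0.15 q [ 0.1   0.52 -0.46  1.99  0.34  0.71 -0.45]
```

The fingers are nearly on the radio top with no floor contact, so the pack slid up a few mm in the grip when it touched the bevel. I'll release it to let it drop, then press it home with shut fingertips.

play_rows(
  rows=[
    [0,0,-0.006,0,0,0,-0.5],
    [0,0,0,0,0,0,-0.5],
    [0,0,0,0,0,0,-0.5],
    [0,0,-0.1,0,0,0,-0.5],
    [0,0,-0.15,0,0,0,-0.5],
  ],
)

```text
clock: 8.4
position: [0.5102, 0.0683, 0.0964]
ee_rot: [3.136, 0.181, -0.008]
force: [0.7, -0.4, 0.2]
width: 0.54
```

Run:
```python
from h import *
st()
cv2.imwrite("pics/s2.png",cv2.resize(get_image("scene")[180:270,220:360],None,fx=5,fy=5,interpolation=cv2.INTER_CUBIC))
```

```text
t 8.4 p [0.5102 0.0683 0.0964] yaw 6.62 z [-5.e-03 -6.e-04 -1.e+00] F [ 0.66 -0.38  0.18] M [ 0.   -0.2   0.04] w 0.54 q [ 0.13  0.46 -0.49  1.95  0.3   0.8  -0.41]
```

View pics/s2.png

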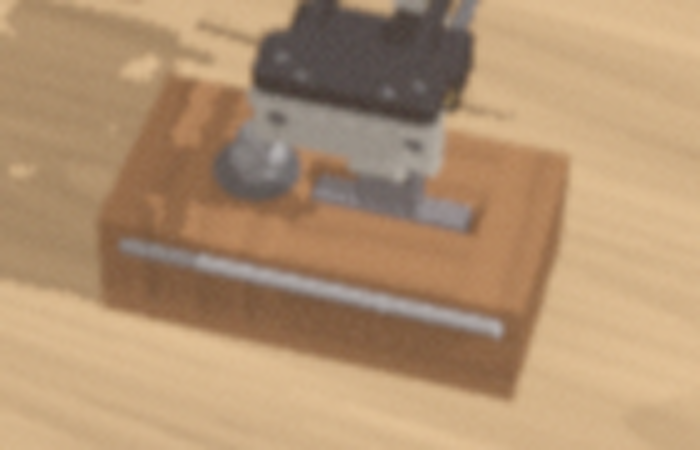

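The pack sits in the slot with its shoulders near the radio top. I'll shut the fingers above the tab and press down.

play_rows(
  rows=[
    [0.013,0,-0.1,0,0.01,0,1],
    [0,0,0,0,0,0,1],
    [0,0,0,0,0,0,1],
    [0,0,0,0,0,0,1],
    [0,0,0,0,0,0,1],
  ],
)

```text
clock: 8.95
position: [0.5142, 0.069, 0.1159]
ee_rot: [-3.136, -0.181, -0.01]
force: [0.2, -0.2, 0.2]
width: 0.241
```

Run:
```python
from h import *
st();plan([.5122,.0688,.09],np.radians(6.6),smax=.04)
```

```text
t 8.95 p [0.5142 0.069  0.1159] yaw 6.6 z [ 6.4e-03  5.0e-04 -1.0e+00] F [ 0.18 -0.19  0.19] M [-0.06 -0.11  0.05] w 0.241 q [ 0.14  0.44 -0.5   1.94  0.28  0.83 -0.39]
[-0.014, -0.0, 0.173, 0.0, -0.013, 0.0]
```

play_rows(
  rows=[
    [-0.014,0,0.04,0,-0.012,0,1],
    [0,0,0.02,0,0,0,1],
    [0,0,0.02,0,0,0,1],
    [0,0,0.02,0,0,0,1],
  ],
)

```text
clock: 9.35
position: [0.511, 0.0686, 0.0983]
ee_rot: [3.136, 0.181, -0.004]
force: [-0.1, 0.7, 0.1]
width: 0.006
```

Run:
```python
from h import *
st();plan([.5122,.0688,.09],np.radians(6.6),smax=.04)
```

```text
t 9.35 p [0.511  0.0686 0.0983] yaw 6.61 z [-2.7e-03 -5.0e-04 -1.0e+00] F [-0.13  0.71  0.07] M [-0.03 -0.16  0.06] w 0.006 q [ 0.13  0.46 -0.49  1.95  0.29  0.8  -0.41]
[0.008, -0.001, 0.055, 0.0, 0.005, 0.0]
```

play_rows(
  rows=[
    [0.008,0,0.04,0,0.005,0,1],
    [0,0,0.02,0,0,0,1],
    [0,0,0.02,0,0,0,1],
  ],
)

```text
clock: 9.65
position: [0.5121, 0.0687, 0.0848]
ee_rot: [3.136, 0.181, -0.001]
force: [-0.2, -0.8, 3.0]
width: 0.004
```

Run:
```python
from h import *
st()
```

```text
t 9.65 p [0.5121 0.0687 0.0848] yaw 6.61 z [-5.e-04 -2.e-04 -1.e+00] F [-0.22 -0.77  3.  ] M [-0.03 -0.12  0.05] w 0.004 q [ 0.12  0.48 -0.48  1.96  0.31  0.77 -0.42]
```

play_rows(
  rows=[
    [0,0,0.02,0,0,0,1],
    [0,0,0.02,0,0,0,1],
  ],
)

```text
clock: 9.85
position: [0.5152, 0.0692, 0.0844]
ee_rot: [3.134, 0.18, 0.01]
force: [-23.8, -5.3, 60.9]
width: -0.001
```

Run:
```python
from h import *
st()
```

```text
t 9.85 p [0.5152 0.0692 0.0844] yaw 6.58 z [ 0.0065 -0.0018 -1.    ] F [-23.8   -5.33  60.89] M [-1.25  5.34 -0.03] w -0.001 q [ 0.12  0.48 -0.47  1.96  0.32  0.76 -0.43]
```

It hits a hard stop with the tab top at 84.4 mm, against 84.5 mm expected, so the pack is home. I'll retract and go look at the cap.

play_rows(
  rows=[
    [-0.01,0,-0.05,0,0,0,-1],
    [0,0,-0.25,0,-0.015,0,-1],
    [0,0,-0.3,0,0,0,-1],
    [0,0,-0.25,0,0,0,-1],
  ],
)

```text
clock: 10.25
position: [0.5104, 0.0688, 0.2125]
ee_rot: [3.132, 0.182, -0.015]
force: [0.7, -0.7, -0.8]
width: 0.302
```

Run:
```python
from h import *
st();plan([.463,.225,.22],np.radians(6.6))
```

```text
t 10.25 p [0.5104 0.0688 0.2125] yaw 6.65 z [-0.0092 -0.0043 -0.9999] F [ 0.7  -0.71 -0.82] M [-0.02 -0.17  0.01] w 0.302 q [ 0.18  0.33 -0.54  1.82  0.19  1.06 -0.31]
[-0.053, -0.295, -0.014, 0.006, 0.019, 0.002]
[-0.053, -0.295, -0.014, -0.0, -0.0, 0.0]
[-0.053, -0.295, -0.014, -0.0, 0.0, 0.0]
[-0.034, -0.186, -0.009, 0.0, 0.0, 0.0]
```

play_rows(
  rows=[
    [-0.053,-0.295,-0.014,0.006,0.019,0,-1],
    [-0.053,-0.295,-0.014,0,0,0,-1],
    [-0.053,-0.295,-0.014,0,0,0,-1],
    [-0.034,-0.186,-0.009,0,0,0,-1],
    [0,0,0,0,0,0,-1],
  ],
)

```text
clock: 10.75
position: [0.4664, 0.2301, 0.227]
ee_rot: [-3.134, -0.171, -0.022]
force: [-0.1, -0.6, -0.2]
width: 0.735
```

Run:
```python
from h import *
st();m=camera_model("wrist");np.savez("w6.npz",**m)
i=get_image("wrist");cv2.imwrite("pics/w6.png",i);st()
```

```text
t 10.75 p [0.4664 0.2301 0.227 ] yaw 6.25 z [ 0.0137  0.0033 -0.9999] F [-0.1  -0.63 -0.16] M [-0.05 -0.15  0.06] w 0.735 q [-0.09  0.32 -0.6   1.8   0.21  1.07 -0.66]
t 10.8 p [0.4671 0.2282 0.2267] yaw 6.16 z [ 0.0136  0.0021 -0.9999] F [ 0.86 -0.42  0.45] M [-0.02 -0.11 -0.01] w 0.783 q [-0.09  0.32 -0.6   1.8   0.21  1.07 -0.66]
```

View pics/w6.png

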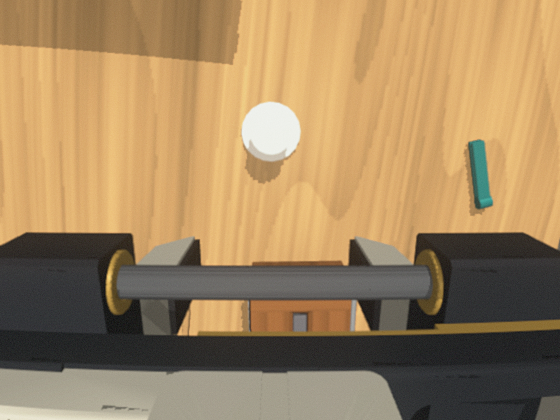

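The cap is at about (271,132), and there's nothing else like it in view.

Run:
```python
from h import *
m=dict(np.load("w6.npz"));i=cv2.imread("pics/w6.png")
h=cv2.cvtColor(i,cv2.COLOR_BGR2HSV)
k=((h[...,1]<60)&(h[...,2]>150)).astype(np.uint8);k[:80]=0;k[190:]=0;k[:,:220]=0;k[:,330:]=0
c=max(cv2.findContours(k,0,cv2.CHAIN_APPROX_NONE)[0],key=cv2.contourArea)
(e,ax,an)=cv2.fitEllipse(cv2.convexHull(c));print(e,ax,cv2.boundingRect(c))
print(pl("wrist",[e,(e[0]-ax[0]/2,e[1]),(e[0]+ax[0]/2,e[1])],.004,m))
cv2.imwrite("pics/w6c.png",cv2.resize(i[90:180,220:320],None,fx=5,fy=5,interpolation=cv2.INTER_CUBIC))
```

```text
(270.5660095214844, 131.0520782470703) (58.94131851196289, 59.144100189208984) (241, 102, 60, 59)
[[0.45928906 0.27659528 0.004     ]
 [0.4296353  0.27339939 0.004     ]
 [0.48898873 0.27987045 0.004     ]]
```

View pics/w6c.png

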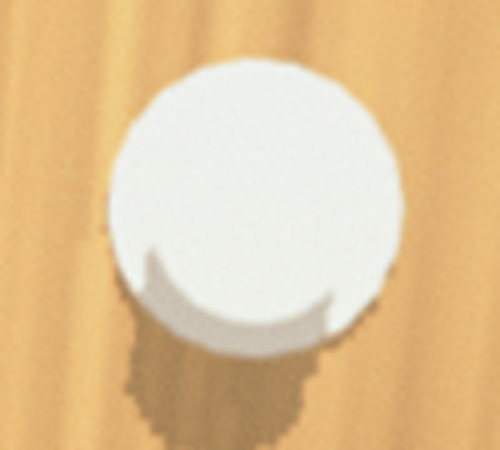

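Run:
```python
from h import *
plan([.4596,.2766,.06],np.radians(6.6))
```

```text
[-0.008, -0.084, 0.288, -0.001, -0.027, -0.015]
[-0.003, -0.085, 0.288, -0.0, -0.0, 0.0]
[-0.003, -0.085, 0.288, -0.0, -0.0, -0.0]
[-0.003, -0.073, 0.248, -0.0, -0.0, -0.0]
```

play_rows(
  rows=[
    [-0.008,-0.084,0.288,0,-0.027,-0.015,-1],
    [-0.003,-0.085,0.288,0,0,0,-1],
    [-0.003,-0.085,0.288,0,0,0,-1],
    [-0.003,-0.073,0.2,0,0,0,-1],
    [0,0,0,0,0,0,-1],
  ],
)

```text
clock: 11.3
position: [0.4655, 0.2716, 0.0627]
ee_rot: [3.135, 0.168, 0.009]
force: [-0.9, 0.2, 0.6]
width: 1.002
```

Run:
```python
from h import *
st();plan([.4596,.2766,.009],np.radians(6.6))
```

```text
t 11.3 p [0.4655 0.2716 0.0627] yaw 6.12 z [ 0.006  -0.0021 -1.    ] F [-0.85  0.24  0.65] M [-0.   -0.12  0.05] w 1.002 q [-0.26  0.55 -0.51  1.93  0.39  0.76 -0.89]
[-0.031, -0.032, 0.297, 0.005, -0.011, -0.017]
[-0.006, -0.006, 0.061, -0.0, 0.0, 0.0]
```

play_rows(
  rows=[
    [-0.037,-0.038,0.12,0.005,-0.011,-0.017,-1],
    [0,0,0,0,0,0,-1],
  ],
)

```text
clock: 11.5
position: [0.4609, 0.2738, 0.0451]
ee_rot: [3.134, 0.177, -0.0]
force: [-0.2, 0.3, -0.6]
width: 0.999
```

Run:
```python
from h import *
st();plan([.4596,.2766,.009],np.radians(6.6))
```

```text
t 11.5 p [0.4609 0.2738 0.0451] yaw 6.47 z [-1.0e-04 -2.4e-03 -1.0e+00] F [-0.21  0.28 -0.62] M [-0.02 -0.07  0.04] w 0.999 q [-0.27  0.57 -0.5   1.94  0.41  0.73 -0.9 ]
[-0.007, -0.02, 0.24, 0.005, 0.001, -0.005]
```

play_rows(
  rows=[
    [-0.007,-0.02,0.12,0.005,0,-0.005,-1],
    [0,0,0.11,0,0,0,-1],
    [0,0,0,0,0,0,0],
  ],
)

```text
clock: 11.8
position: [0.4651, 0.274, 0.0154]
ee_rot: [-3.137, -0.173, -0.011]
force: [-0.6, -0.1, 1.1]
width: 0.956
```

Run:
```python
from h import *
st();plan([.4596,.2766,.008],np.radians(6.6))
```

```text
t 11.8 p [0.4651 0.274  0.0154] yaw 6.31 z [ 6.9e-03  7.0e-04 -1.0e+00] F [-0.65 -0.09  1.07] M [-0.05 -0.1   0.01] w 0.956 q [-0.3   0.62 -0.47  1.96  0.45  0.66 -0.94]
[-0.035, -0.021, 0.049, 0.0, -0.014, -0.01]
```

play_rows(
  rows=[
    [-0.037,-0.022,0.047,0,-0.014,-0.01,0.2],
    [0,0,0,0,0,0,0.2],
    [0,0,0,0,0,0,0.2],
  ],
)

```text
clock: 12.1
position: [0.462, 0.2763, 0.012]
ee_rot: [-3.136, -0.177, -0.007]
force: [0.5, -0.1, 0.1]
width: 0.702
```

Run:
```python
from h import *
st();plan([.4596,.2766,.008],np.radians(6.6))
```

```text
t 12.1 p [0.462  0.2763 0.012 ] yaw 6.46 z [ 0.0043  0.0013 -1.    ] F [ 0.49 -0.1   0.09] M [-0.   -0.09 -0.03] w 0.702 q [-0.3   0.62 -0.47  1.97  0.45  0.65 -0.94]
[-0.015, -0.004, 0.027, -0.002, -0.009, -0.005]
```

play_rows(
  rows=[
    [-0.015,-0.004,0.027,-0.002,-0.009,-0.005,0.2],
    [0,0,0,0,0,0,1],
    [0,0,0,0,0,0,1],
  ],
  force=30,
)

```text
clock: 12.4
position: [0.4602, 0.277, 0.009]
ee_rot: [-3.136, -0.181, -0.002]
force: [0.1, 1.0, -0.2]
width: 0.441
```

Run:
```python
from h import *
st();plan([.4596,.2766,.008],np.radians(6.6))
```

```text
t 12.4 p [0.4602 0.277  0.009 ] yaw 6.61 z [ 1.4e-03  5.0e-04 -1.0e+00] F [ 0.07  0.96 -0.25] M [-0.01 -0.12  0.06] w 0.441 q [-0.3   0.63 -0.47  1.97  0.45  0.65 -0.95]
[-0.005, 0.002, 0.007, -0.001, -0.003, 0.0]
```

play_rows(
  rows=[
    [-0.004,0.002,0.006,0,-0.003,0,1],
    [0,0,0,0,0,0,1],
    [0,0,0,0,0,0,1],
  ],
  force=50,
)

```text
clock: 12.7
position: [0.4604, 0.2772, 0.0093]
ee_rot: [-3.136, -0.181, -0.002]
force: [0.1, 0.9, -0.6]
width: 0.417
```

Run:
```python
from h import *
st()
```

```text
t 12.7 p [0.4604 0.2772 0.0093] yaw 6.61 z [ 1.5e-03  9.0e-04 -1.0e+00] F [ 0.06  0.86 -0.6 ] M [-0.01 -0.14 -0.01] w 0.417 q [-0.3   0.63 -0.47  1.97  0.45  0.65 -0.95]
```

The cap is held (38.4 mm across the 39 mm knob). I'll lift it and carry it over the stud.

play_rows(
  rows=[
    [0,0,-0.15,0,-0.003,0,1],
    [0,0,-0.3,0,0,0,1],
    [0,0,-0.3,0,0,0,1],
    [0,0,-0.3,0,0,0,1],
    [0,0,-0.2,0,0,0,1],
  ],
)

```text
clock: 13.2
position: [0.4569, 0.275, 0.1976]
ee_rot: [3.132, 0.184, -0.019]
force: [0.6, -0.2, -1.2]
width: 0.418
```

Run:
```python
from h import *
st();plan([.5194,.0075,.19],np.radians(6.6),smax=.047)
```

```text
t 13.2 p [0.4569 0.275  0.1976] yaw 6.72 z [-0.0117 -0.0051 -0.9999] F [ 0.59 -0.23 -1.19] M [-0.01 -0.14 -0.01] w 0.418 q [-0.19  0.39 -0.6   1.79  0.25  1.05 -0.76]
[0.035, 0.311, 0.009, 0.008, 0.024, 0.004]
[0.036, 0.311, 0.009, -0.0, 0.0, 0.0]
[0.036, 0.311, 0.009, 0.0, 0.0, 0.0]
[0.036, 0.311, 0.009, -0.0, -0.0, 0.0]
[0.036, 0.311, 0.009, 0.0, -0.0, 0.0]
[0.03, 0.263, 0.007, -0.0, -0.0, 0.0]
```

play_rows(
  rows=[
    [0.035,0.311,0.009,0.008,0.024,0.004,1],
    [0.036,0.311,0.009,0,0,0,1],
    [0.036,0.311,0.009,0,0,0,1],
    [0.036,0.311,0.009,0,0,0,1],
    [0.036,0.311,0.009,0,0,0,1],
  ],
)

```text
clock: 13.7
position: [0.5135, 0.0505, 0.1965]
ee_rot: [-3.126, -0.205, -0.018]
force: [1.0, 0.5, -0.7]
width: 0.418
```

Run:
```python
from h import *
st();plan([.5194,.0075,.15],np.radians(6.6),smax=.047)
```

```text
t 13.7 p [0.5135 0.0505 0.1965] yaw 7.5 z [ 0.0108  0.0098 -0.9999] F [ 1.04  0.49 -0.7 ] M [ 0.01 -0.15  0.  ] w 0.418 q [ 0.24  0.34 -0.55  1.85  0.2   0.99 -0.27]
[-0.002, 0.216, 0.227, -0.017, -0.024, 0.032]
[0.002, 0.075, 0.081, -0.0, -0.0, 0.0]
```

play_rows(
  rows=[
    [-0.002,0.216,0.15,-0.017,-0.024,0.032,1],
    [0.002,0.075,0.1,0,0,0,1],
    [0,0,0,0,0,0,1],
  ],
)

```text
clock: 14.0
position: [0.52, -0.0037, 0.1571]
ee_rot: [3.133, 0.16, -0.001]
force: [0.1, -0.0, 0.5]
width: 0.416
```

Run:
```python
from h import *
st();plan([.5194,.0075,.105],np.radians(6.6),smax=.047)
i=get_image("wrist");cv2.imwrite("pics/w7.png",i)
```

```text
t 14.0 p [ 0.52   -0.0037  0.1571] yaw 5.86 z [-6.e-04 -4.e-03 -1.e+00] F [ 0.14 -0.    0.51] M [-0.02 -0.08  0.02] w 0.416 q [ 0.29  0.39 -0.51  1.88  0.24  0.93 -0.23]
[0.003, -0.067, 0.306, 0.008, 0.002, -0.026]
[0.001, -0.009, 0.041, -0.0, -0.0, 0.0]
```

View pics/w7.png

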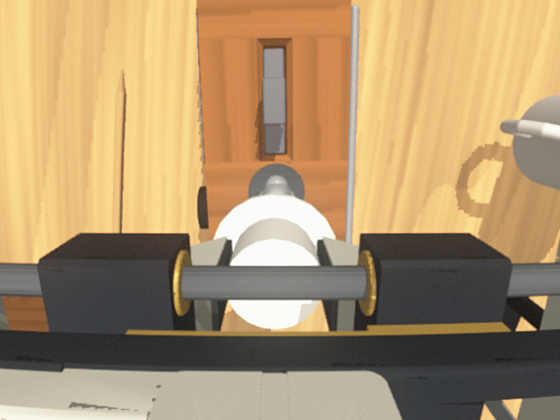

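The picture shows the pack seated in the slot at (274,97) and the stud at (277,187), in line with the cap at (275,245). I'll lower in steps.

play_rows(
  rows=[
    [0.004,-0.076,0.17,0.008,0.002,-0.026,1],
    [0,0,0.15,0,0,0,1],
    [0,0,0,0,0,0,1],
  ],
)

```text
clock: 14.35
position: [0.5211, 0.0137, 0.1118]
ee_rot: [-3.133, -0.189, -0.008]
force: [-0.2, -0.4, -0.5]
width: 0.418
```

Run:
```python
from h import *
st();plan([.5194,.0075,.095],np.radians(6.6),smax=.047)
```

```text
t 14.35 p [0.5211 0.0137 0.1118] yaw 6.91 z [ 0.0051  0.0028 -1.    ] F [-0.16 -0.44 -0.49] M [-0.02 -0.14  0.04] w 0.418 q [ 0.25  0.45 -0.5   1.93  0.28  0.82 -0.28]
[-0.017, 0.04, 0.112, -0.004, -0.011, 0.011]
```

play_rows(
  rows=[
    [-0.016,0.036,0.05,-0.004,-0.011,0.011,1],
    [0,0,0.02,0,0,0,1],
  ],
)

```text
clock: 14.55
position: [0.5203, 0.0102, 0.1031]
ee_rot: [-3.135, -0.185, -0.003]
force: [0.6, 0.6, 0.8]
width: 0.419
```

Run:
```python
from h import *
st();plan([.5194,.0075,.09],np.radians(6.6),smax=.047)
```

```text
t 14.55 p [0.5203 0.0102 0.1031] yaw 6.76 z [ 1.9e-03  8.0e-04 -1.0e+00] F [0.58 0.61 0.78] M [-0.02 -0.12  0.04] w 0.419 q [ 0.25  0.46 -0.49  1.94  0.29  0.81 -0.29]
[-0.008, 0.017, 0.087, -0.001, -0.004, 0.006]
```

play_rows(
  rows=[
    [-0.008,0.017,0.03,0,-0.004,0.006,1],
    [0,0,0.02,0,0,0,1],
  ],
)

```text
clock: 14.75
position: [0.5203, 0.0078, 0.0966]
ee_rot: [-3.136, -0.181, -0.003]
force: [0.1, -0.0, 0.7]
width: 0.418
```

Run:
```python
from h import *
st();plan([.5194,.0075,.08],np.radians(6.6),smax=.047)
```

```text
t 14.75 p [0.5203 0.0078 0.0966] yaw 6.6 z [ 2.2e-03  7.0e-04 -1.0e+00] F [ 0.1  -0.04  0.71] M [-0.06 -0.08 -0.01] w 0.418 q [ 0.25  0.47 -0.49  1.95  0.3   0.79 -0.29]
[-0.007, 0.001, 0.111, -0.001, -0.004, 0.0]
```

Aligned within a millimetre, so I'll go over the tip.

play_rows(
  rows=[
    [-0.007,0.001,0.03,0,-0.004,0,1],
    [0,0,0.03,0,0,0,1],
  ],
)

```text
clock: 14.95
position: [0.5198, 0.0074, 0.0878]
ee_rot: [-3.136, -0.18, -0.002]
force: [0.3, 0.6, -0.2]
width: 0.419
```

Run:
```python
from h import *
st();plan([.5194,.0075,.08],np.radians(6.6),smax=.047)
```

```text
t 14.95 p [0.5198 0.0074 0.0878] yaw 6.56 z [ 1.6e-03  4.0e-04 -1.0e+00] F [ 0.25  0.55 -0.18] M [-0.06 -0.11 -0.03] w 0.419 q [ 0.24  0.48 -0.48  1.96  0.31  0.78 -0.3 ]
[-0.003, -0.001, 0.052, -0.0, -0.003, -0.001]
```

play_rows(
  rows=[
    [-0.002,0,0.025,0,-0.002,0,1],
    [0,0,0.025,0,0,0,1],
  ],
  force=60,
)

```text
clock: 15.15
position: [0.5202, 0.0074, 0.0804]
ee_rot: [-3.136, -0.18, -0.003]
force: [-1.5, -0.4, 4.7]
width: 0.414
```

Run:
```python
from h import *
st()
```

```text
t 15.15 p [0.5202 0.0074 0.0804] yaw 6.55 z [ 1.9e-03  3.0e-04 -1.0e+00] F [-1.46 -0.37  4.69] M [-0.09  0.24 -0.  ] w 0.414 q [ 0.24  0.49 -0.47  1.96  0.32  0.76 -0.31]
```

play_rows(
  rows=[
    [-0.003,0,0.025,0,-0.002,0,1],
    [0,0,0.025,0,0,0,1],
  ],
)

```text
clock: 15.35
position: [0.5201, 0.0075, 0.0724]
ee_rot: [-3.136, -0.18, -0.002]
force: [0.5, 0.4, -5.9]
width: 0.417
```

Run:
```python
from h import *
st()
```

```text
t 15.35 p [0.5201 0.0075 0.0724] yaw 6.55 z [ 1.6e-03  4.0e-04 -1.0e+00] F [ 0.46  0.39 -5.89] M [ 0.07 -0.31  0.01] w 0.417 q [ 0.23  0.5  -0.47  1.97  0.33  0.74 -0.32]
```

Force has reversed to −5.9 N, so the balls have clicked and are drawing the cap down. Now to the seat.

play_rows(
  rows=[
    [-0.002,0,0.02,0,-0.002,0,1],
    [0,0,0.015,0,0,0,1],
  ],
)

```text
clock: 15.55
position: [0.5198, 0.0075, 0.0687]
ee_rot: [3.135, 0.179, 0.0]
force: [-20.5, -3.9, 71.0]
width: 0.422
```

Run:
```python
from h import *
st()
```

```text
t 15.55 p [0.5198 0.0075 0.0687] yaw 6.55 z [ 4.0e-04 -1.1e-03 -1.0e+00] F [-20.49  -3.89  70.96] M [-0.86  4.44 -0.06] w 0.422 q [ 0.23  0.51 -0.46  1.97  0.33  0.74 -0.32]
```

Hard seat at TCP 68.7 mm (expected about 69). I'll ease to a firm but moderate steady push.

play_rows(
  rows=[
    [0,0,0.007,0,0,0,1],
    [0,0,0.007,0,0,0,1],
  ],
)

```text
clock: 15.75
position: [0.5197, 0.0075, 0.069]
ee_rot: [3.134, 0.179, 0.002]
force: [-3.6, 0.5, 13.8]
width: 0.418
```

Run:
```python
from h import *
st()
```

```text
t 15.75 p [0.5197 0.0075 0.069 ] yaw 6.56 z [ 0.0014 -0.0028 -1.    ] F [-3.6   0.47 13.82] M [-0.12  0.81 -0.02] w 0.418 q [ 0.23  0.51 -0.46  1.97  0.33  0.74 -0.32]
```

play_rows(
  rows=[
    [0,0,0.011,0,0,0,1],
    [0,0,0.011,0,0,0,1],
  ],
)

```text
clock: 15.95
position: [0.5198, 0.0074, 0.0689]
ee_rot: [3.131, 0.179, 0.004]
force: [-8.0, -1.8, 28.6]
width: 0.415
```

Run:
```python
from h import *
st()
i=get_image("scene");cv2.imwrite("pics/s3.png",cv2.resize(i[170:280,210:370],None,fx=4.5,fy=4.5,interpolation=cv2.INTER_CUBIC))
cv2.imwrite("pics/w8.png",get_image("wrist"));st()
```

```text
t 15.95 p [0.5198 0.0074 0.0689] yaw 6.55 z [ 0.0025 -0.005  -1.    ] F [-8.02 -1.82 28.59] M [-0.28  1.85 -0.06] w 0.415 q [ 0.22  0.51 -0.46  1.97  0.34  0.74 -0.33]
t 16.05 p [0.5197 0.0074 0.0689] yaw 6.55 z [ 0.0026 -0.005  -1.    ] F [-7.75 -2.22 27.31] M [-0.33  1.79 -0.03] w 0.418 q [ 0.22  0.51 -0.46  1.97  0.34  0.74 -0.33]
```

View pics/s3.png

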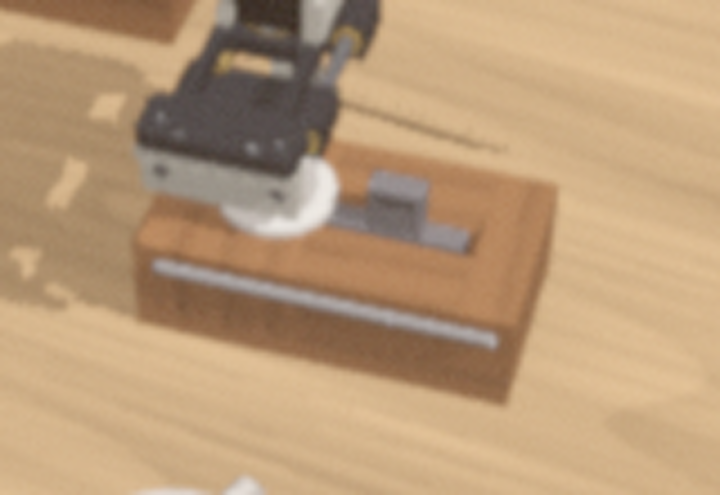

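View pics/w8.png

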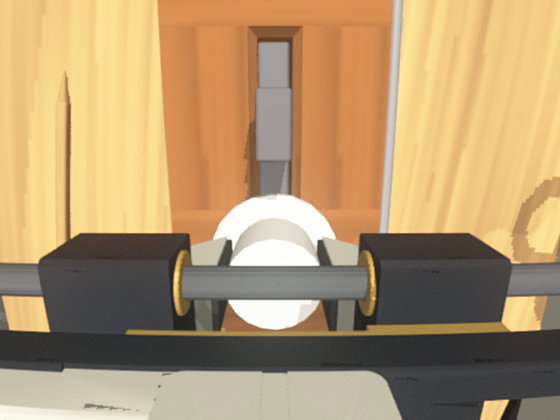

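The cap's brim lies flat on the seat at about (275,240) in the wrist view. The pack is in the slot, shoulders down, at (274,110), and the push is steady at about 27 N. Handing in.

```bash
python3 -c "
from h import *
print(sign_off())"
```

```text
the job is handed in; nothing more can be done
None
```

The battery pack is fully home in the slot of the smaller radio. The cap has clicked onto the stud, and the arm is still gripping it and pressing down. I handed the job in at about 16 s of the 64 s allowed.

**Pack:** On the way in it touched the +x bevel (34 N) and slid up a few millimetres in the fingers, so I could not seat it by the grip alone. I let it go and pressed it down with the fingers shut. It stopped hard with the tab top at 84.4 mm, against 84.5 mm expected.

**Cap:** At the click the force reversed to −5.9 N as the balls drew the cap down. It then met the hard seat with the fingertips at 68.7–69.0 mm, against about 69.3 mm expected. The last reading was a steady push of about 27 N, and the tool was tilted about 0.3°. The last pictures show the brim flat on the seat and the pack's shoulders down in the slot.

**Checks that were off:** Pressing briefly reached about 65 N on the pack and 74 N on the cap (total wrist force), both under the 120 N limit. The camera and the arm disagreed by 1–2 mm on positions, which I corrected by feel. I never touched the mug, pencil, clip or hook rail on purpose, but I did not check each of them again at the end.

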